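# Open the bobbin winder's cover and hold its belt tensioner back

### The arm

A 6-joint arm with a two-finger parallel gripper is mounted at the origin on the work surface. World frame = base frame: x ahead of the robot, y to its left, z up, the work surface at z = 0. Lengths are in m, angles in rad, forces in N, time in s.
With the tool pointing down it reaches from about 0.35 to 0.85 m from the base axis. Payload 8.1 kg.
Tool frame: the origin (TCP) lies on the mounting face of the last link; the fingertips stand 186 mm ahead of it and the grasp point (between the pads) lies 167 mm ahead of it (robot.finger_overhang is the distance from the TCP to the fingertips, in m); z points along the fingers, y is the line along which they close (so a half turn about z gives the same grasp; the last joint's range is limited). The gripper opens to 93 mm and grips with 3 to 60 N. Pads are 15 mm wide; open, the fingers measure 128 mm over their backs; the gripper's body (75 mm by 188 mm) begins 65 mm behind the grasp point.
Start: joints at [1.048, 0.13, 1.488, -0, 1.523, -0.085], TCP at [0.254, 0.543, 0.405] pointing down, gripper open.
Joint ranges: [-2.96, 2.96], [-0.89, 2.26], [0.02, 2.5], [-1.34, 4.48], [0, 2.73], [-2.66, 2.66]. Speed limits (rad/s): [2.39, 2.39, 2.79, 3.14, 3.14, 3.14].

### API

Orientations are given as a rotation vector (axis times angle).
In Python, from plant import readout, read_camera, get_calibration, job, robot gives the robot as it stands.
- The arm moves only by the shell command python3 -m handwheel 'ROWS' [FORCE]. ROWS is JSON, a list of rows, each a list of 5 numbers: the shift along the world's x, y, z in cm, then the turn about the world's z in rad, then the closure, from 0 (fully open) to 1 (shut). In form: [[tx, ty, tz, spin, gripper], ...]. A call has 1 to 10 rows; each row shifts and turns the commanded pose from where the row before left it; what a row does not reach is not made up. A row lasts 1/8 s, in which the tool goes at most 62.5 mm and 10.7 degrees, less where a joint would pass 70% of its speed; a pose out of reach is approached as far as the arm can. A call is refused whole if a number of a shift passes 6.25 or a number of a turn 0.188, either way. A call with a gripper value outside its range is refused whole. The fingers move at their own pace and stop on an object; FORCE is the grip in N (left out, the last holds). Time passes only in rows, so rows that do not move let the fingers close. It gives the time, the measured TCP pose, the force, the opening and the grip force at its end, in the units of the state.
- readout.read_state(): the state, without advancing time (a new reading comes with each control period).
- read_camera(name): name is "scene" or "side" or "wrist"; returns the picture (384x512x3 uint8, red, green, blue); there is no depth.
- get_calibration(name): a dict with "fovy" (degrees; the focal length in pixels is half the picture's height over the tangent of half this angle, whatever the lens; pixels are square), "cx", "cy" (the principal point, pixels), "pose" (4x4, takes a point from camera to world coordinates). Camera axes: x right, y down, z forward; pixel columns grow to the right and rows downward; lengths in m; the calibration is good to about 2 mm. A picture is of the moment at which its call begins: read the wrist's pose just before it. get_calibration takes no time and is no camera call; for the wrist camera it gives the pose at the moment of the call.
- job.close_job(): hands the job in; it is judged then, once.
The state is a dict: "t": time; "q": joint angles; "dq": joint speeds; "joint_torque": joint torques, N m; "tool_pos": TCP position; "orientation": TCP orientation; "force": force on the tool from outside, world axes, zero at the start; "wrist_torque": the same for the moment, N m; "opening": finger opening in m; "gripper_force": force on a finger pad.
Only numpy, scipy, OpenCV 4.12 (cv2) and the standard library are available. Lean on these libraries where they do the work, as an engineer would, in place of code of your own. Each camera call takes 0.05 s, during which the arm holds its last target. There are 200 camera calls.

### The job

The bobbin winder needs a new drive belt: open its stiff-hinged cover and leave it standing by itself leaning a little back past upright, at about 100 degrees from shut. Then push the sprung tensioner arm inside back towards the winding deck until it is past its ratchet click, and finish while still holding it there against its spring with the gripper: do not let go, as a colleague slips the belt on. Leave the things standing around the winder where they are.

Things in the scene. Friction and masses are not known exactly. Their poses are not given: they have to be found in the camera images.
- winder: Bobbin winder, fixed: grey open-topped belt compartment 160 (own x) by 270 (own y) by 70 mm high, walls and floor 6 mm, and at its +y side a solid winding deck 60 mm high (y = 135 to 250 mm). Origin: centre of the compartment's underside on the table. Own x points from the front wall (nearest the robot) to the hinge side, y to the deck, z up; yaw varies up to 0.3 rad either way.
- spindle_foot (a point): Foot of the steel spindle on the deck's top, fixed, at (35, 200, 60) mm in the winder's frame; the spindle is 12 mm thick and rises to 155 mm above the table.
- motor_pulley (a point): Top centre of the fixed motor pulley in the compartment, radius 16 mm, at (0, 110, 42) mm in the winder's frame. A second fixed pulley, radius 18 mm, as high, stands at (45, -100) mm. The compartment's middle is free but for the tensioner.
- cover (a joint): Cover angle, rad: 0 shut, 1.745 is 100 degrees, 2.4 fully open; starts shut or up to 0.3 ajar. The hinge lies along the far top edge of the compartment, along the winder's y; the cover swings up and away from the robot. Stiff hinge (friction 0.55 N m, some 3 to 5 N at the tab): it stays where it is left.
- cover_panel: White cover, a flat panel 158 by 266 by 10 mm, about 0.28 kg, a small dark screen on its underside. Origin on the hinge line at mid width and mid thickness; own x lies in the panel from front edge to hinge (front edge at x = -161 mm), y along the hinge, z out of its outer face (up when shut).
- cover_tab (a point): Centre of the black pull tab on the cover's front edge: a round bar along the winder's y, 18 mm diameter, 24 mm long, on a stem 14 mm wide; 193 mm from the hinge line, 32 mm beyond the panel's edge, 77 mm above the table when shut. Pinch its flat ends from above, fingers closing along the winder's y: it can turn between them as the cover swings. Its frame turns with the cover.
- hinge_line (a point): Point on the cover's hinge axis at mid width, at (80, 0, 77) mm in the winder's frame; axis along the winder's y, fixed.
- tensioner (a joint): Tensioner arm angle, rad: 0 at rest, 0.62 at its stop; grows as the roller is pushed to the deck (+y), clockwise from above. Push needed at the roller: 5 N at first, 10 N near 0.15 where the arm's pin meets the sprung pawl, easing to 6 N at 0.45; near 0.47 the pawl drops off (the click), then 10 to 12 N up to the stop. The pawl does not latch: let go, the arm springs right back.
- idler_arm: Tensioner arm: a level flat steel bar 85 mm long, 14 mm wide, 21 to 29 mm above the table, turning about an upright pin, with a dark upright roller on its free end. Origin on the pin's axis at table height; own x points from roller to pin, z up. At rest own x is yawed +0.31 rad from the winder's x, at the stop -0.31 rad.
- idler (a point): Centre of the idler roller: an upright cylinder 32 mm in diameter, 30 to 66 mm above the table (this point 48 mm), 85 mm from the pin. At rest about (-31, -26) mm in the winder's frame, at the stop (-31, +26) mm: a travel of 52 mm. It does not spin.
- tensioner_pivot (a point): Point on the tensioner arm's upright pin, 48 mm above the table, at (+50, 0) mm in the winder's frame; fixed.
- thread_cone: Bystander: pale thread cone, 60 mm wide at the foot and 115 mm tall, upright on the table to the right of the winder. Origin: underside.
- bobbin: Bystander: small wooden bobbin, 40 mm in diameter, 40 mm tall, upright on the winding deck. Origin: underside.
- button_jar: Bystander: glass jar with a metal lid, 60 mm in diameter, 85 mm tall, left of the winder. Origin: underside.
- scissors: Bystander: scissors with black handles, about 220 mm long, lying flat to the right. Origin: near the screw, underside.
- ruler: Bystander: wooden ruler 300 x 30 x 5 mm lying at the far left. Origin: underside centre.
- mug: Bystander: white mug, 80 mm in diameter, 90 mm tall, behind the winder (farther from the robot). Origin: underside.

How it is judged:
By the outcome, as a careful person would: the job done as asked, in the order asked, and still so for the second after the job is handed in, while the arm keeps its last pose, push and grip.
It also fails if it takes over 48 s, if anything falls off the work surface, if the arm or the gripper's body presses on something with over 40 N, if the wrist force passes 120 N, or if a joint passes its speed limit or range.

## Working session

There is one attempt and no reset: what is moved stays moved. The work goes in short steps, Python scripts to look and compute and a shell command to move; the robot and the scene stay as the last step left them, time stands still between calls to the robot, and variables do not carry over. Pictures are saved under pics/ and viewed, at most 10 in all, crops included, and the job is handed in when it is done.

```bash
mkdir -p pics; ls
python3 - <<'E'
from plant import readout, read_camera, get_calibration, robot
import cv2,numpy as np
s=readout.read_state();print(s)
ims=[]
for n in("scene","side"):
    im=read_camera(n)[:,:,::-1];c=get_calibration(n);print(n,c['fovy'],c['cx'],c['cy'],np.round(c['pose'],3).tolist())
    cv2.imwrite(f'pics/{n}0.png',im)
    cv2.imwrite(f'pics/{n}0b.png',cv2.resize(im,(800,600),interpolation=cv2.INTER_CUBIC))
E
```

```text
pics
{'t': 0.0, 'q': array([ 1.04759483e+00,  1.31154727e-01,  1.48925534e+00, -6.68106623e-06,
        1.52299508e+00, -8.53728813e-02]), 'dq': array([ 4.68750020e-04,  2.94790674e-04,  1.06186581e-03,  4.35906902e-05,
       -2.63645285e-03,  2.16092360e-04]), 'joint_torque': array([-1.05118827e-04, -5.59829950e+01, -4.91778874e+01,  7.68654328e-02,
        3.50592693e-02, -1.51206614e-04]), 'tool_pos': array([0.25423871, 0.54322662, 0.40370413]), 'orientation': array([-6.82142273e-01, -3.06608988e+00,  2.71893157e-03]), 'force': array([-0.6448756 ,  0.12581596,  0.23541472]), 'wrist_torque': array([0.01968928, 0.03202494, 0.01880177]), 'gripper_force': 0.0, 'opening': 0.09307503985521436}
scene 47.13001251671504 262.65898612408324 190.53766482918448 [[0.18, 0.676, -0.714, 1.504], [0.984, -0.131, 0.123, -0.051], [-0.011, -0.725, -0.689, 0.974], [0.0, 0.0, 0.0, 1.0]]
side 44.64795768574604 254.80462275711574 191.99122707628857 [[-0.994, -0.058, 0.093, 0.463], [-0.11, 0.501, -0.859, 1.278], [0.003, -0.864, -0.504, 0.776], [0.0, 0.0, 0.0, 1.0]]
```

View pics/scene0b.png

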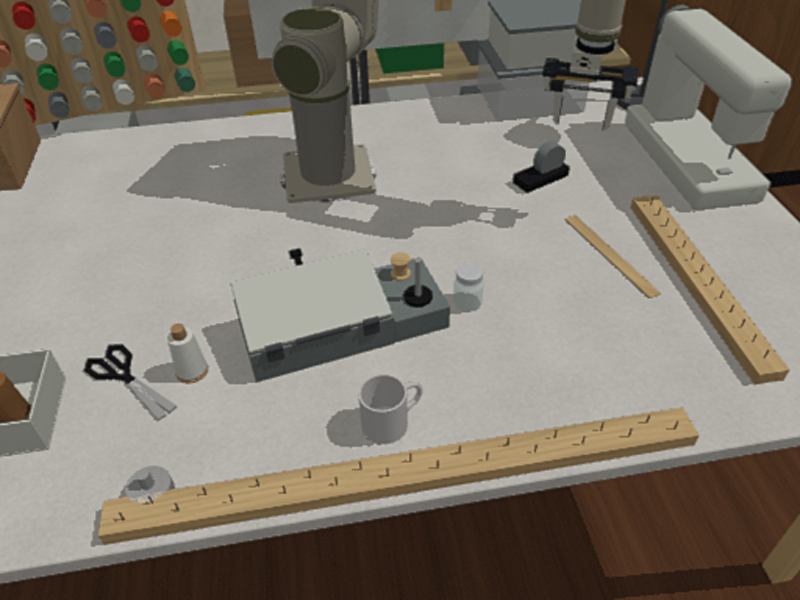

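View pics/side0b.png

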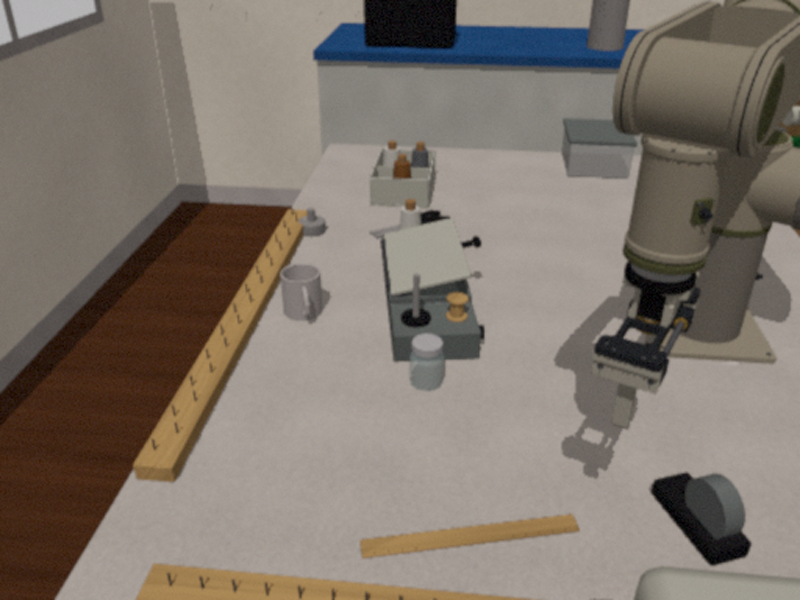

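The scene view shows the winder's far bottom edge running from (256,377) to (450,325), the spindle top at (418,262) and the tab at (296,256). The side view has the spindle top at (416,278), the tab at (476,242), and the cover visibly ajar. All positions are in 800x600 pixels.

```bash
cat > h.py <<'E'
import numpy as np,cv2
from plant import readout, read_camera, get_calibration
def ray(c,u,v):
    f=192/np.tan(np.radians(c['fovy']/2));P=np.array(c['pose'])
    d=P[:3,:3]@np.array([(u-c['cx'])/f,(v-c['cy'])/f,1]);return P[:3,3],d/np.linalg.norm(d)
def plane(c,u,v,z):
    o,d=ray(c,u,v);return o+d*(z-o[2])/d[2]
def tri(obs):
    A=0;b=0;R=[ray(*o) for o in obs]
    for o,d in R:
        M=np.eye(3)-np.outer(d,d);A=A+M;b=b+M@o
    p=np.linalg.solve(A,b);return p,[np.linalg.norm(np.cross(p-o,d)) for o,d in R]
def proj(c,p):
    f=192/np.tan(np.radians(c['fovy']/2));P=np.array(c['pose']);q=P[:3,:3].T@(np.asarray(p)-P[:3,3])
    return np.array([c['cx']+f*q[0]/q[2],c['cy']+f*q[1]/q[2]])
E
python3 - <<'E'
from h import *
np.set_printoptions(precision=4,suppress=True)
C=get_calibration('scene');S=get_calibration('side')
k=.64
a=plane(C,256*k,377*k,0);b=plane(C,450*k,325*k,0);print('far edge',a,b,np.linalg.norm(a-b))
d=(b-a);yaw0=np.arctan2(-d[0],d[1]);print('yaw edge',yaw0)
st=tri([(C,418*k,261*k),(S,416*k,277*k)]);print('spindle top',st)
# tab by dark mask
def dark(n,u0,u1,v0,v1):
    im=cv2.imread(f'pics/{n}0.png').max(2);m=np.zeros_like(im);m[v0:v1,u0:u1]=(im[v0:v1,u0:u1]<70);v,u=np.nonzero(m);print(n,len(u),u.min(),u.max(),v.min(),v.max(),u.mean(),v.mean());return u,v
u,v=dark('scene',180,200,155,175);u2,v2=dark('side',298,312,148,162)
t=tri([(C,296*k,253*k),(S,476*k,242*k)]);print('tab',t)
w1=plane(S,397*k,362*k,0);w2=plane(S,478*k,357*k,0);print('deck end bottom',w1,w2)
yaw=yaw0
R=np.array([[np.cos(yaw),-np.sin(yaw)],[np.sin(yaw),np.cos(yaw)]])
o1=a[:2]-R@[.08,-.135];o2=b[:2]-R@[.08,.25];o3=st[0][:2]-R@[.035,.2];print(o1,o2,o3)
tw=R.T@(t[0][:2]-(o1+o2+o3)/3);print('tab in winder',tw,t[0][2],'angle',np.arctan2(t[0][2]-.077,.08-tw[0]),'r',np.hypot(t[0][2]-.077,.08-tw[0]))
E
```

```text
far edge [ 0.6483 -0.1936  0.    ] [0.5861 0.1859 0.    ] 0.3845541603151202
yaw edge 0.16270709362797475
spindle top (array([0.5558, 0.1277, 0.1503]), [np.float64(0.0003527969613874378), np.float64(0.0003527969613873642)])
scene 54 185 192 159 169 189.3148148148148 163.2962962962963
side 37 298 307 152 157 302.86486486486484 154.8918918918919
tab (array([ 0.451 , -0.0938,  0.1195]), [np.float64(0.0006331215683979396), np.float64(0.0006331215683980763)])
deck end bottom [0.5835 0.1814 0.    ] [0.4356 0.1481 0.    ]
[ 0.5475 -0.0734] [ 0.5476 -0.0738] [ 0.5537 -0.0753]
tab in winder [-0.1005 -0.0034] 0.11952916867899513 angle 0.231418650274691 r 0.1854265387013568
```

```bash
python3 -m handwheel '[[1.6,-5.3,0,0.06,0],[1.6,-5.3,0,0.06,0],[1.6,-5.3,0,0.06,0],[1.6,-5.3,0,0.06,0],[1.6,-5.3,0,0.06,0],[1.6,-5.3,0,0.06,0],[1.6,-5.3,0,0.06,0],[1.6,-5.3,0,0.06,0],[1.6,-5.3,0,0.06,0],[1.6,-5.3,0,0.06,0]]'
python3 -m handwheel '[[1.4,-5.3,0,0,0],[1.2,-5.2,0,0,0],[0,0,0,0,0],[0,0,0,0,0]]'
python3 - <<'E'
from h import *
c=get_calibration('wrist');im=read_camera('wrist')[:,:,::-1];np.save('w1.npy',c,allow_pickle=True)
cv2.imwrite('pics/w1.png',im);cv2.imwrite('pics/w1b.png',cv2.resize(im,(800,600)))
print(np.round(c['pose'],3).tolist(),c['fovy'],c['cx'],c['cy'])
s=readout.read_state();print(s['tool_pos'],s['orientation'],s['q'],s['force'])
E
```

```text
t: 1.35
tool_pos: [0.4143, 0.0116, 0.4046]
orientation: [-0.257, 3.131, 0.0]
force: [0.8, 0.7, -0.6]
opening: 0.093
gripper_force: 0.0
t: 1.85
tool_pos: [0.4402, -0.0915, 0.4043]
orientation: [0.253, -3.13, -0.001]
force: [-0.6, 0.5, 0.4]
opening: 0.0929
gripper_force: 0.0
[[-0.16, 0.945, 0.284, 0.36], [0.987, 0.153, 0.047, -0.104], [0.001, 0.288, -0.958, 0.384], [0.0, 0.0, 0.0, 1.0]] 69.89090715863277 261.77450204651717 189.41531415080655
[ 0.44016113 -0.09094881  0.40439799] [ 2.54913077e-01 -3.13059647e+00 -1.06299881e-03] [-3.18082672e-01 -2.88142916e-01  1.88541485e+00  3.76909190e-04
  1.54516877e+00 -2.05138304e+00] [-0.57341599  0.18368483  0.1397072 ]
```

View pics/w1b.png

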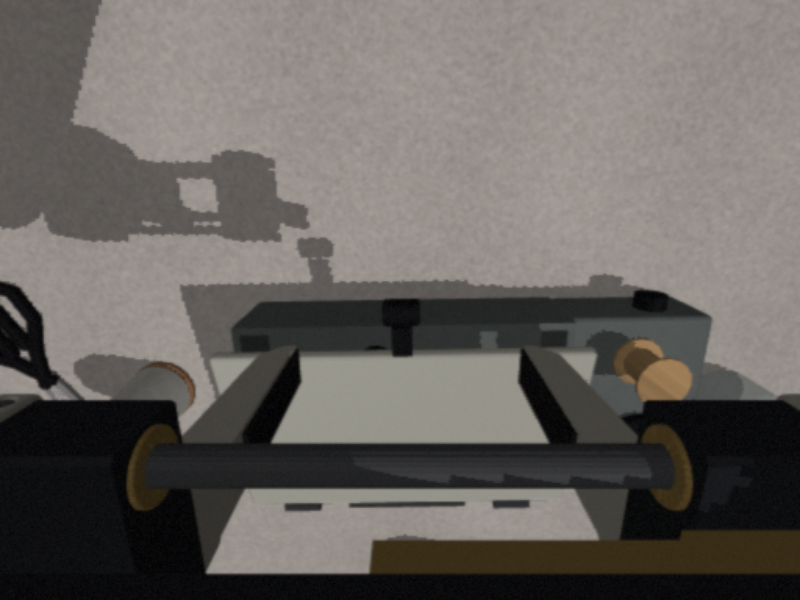

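The wrist view shows the tab's bar centred at about (401,311), with the open fingers straddling it above. The panel's front edge is nearly level, from (216,355) to (595,350), so the yaw is close.

Run:
```python
from h import *
np.set_printoptions(precision=4,suppress=True)
C=get_calibration('scene');S=get_calibration('side');W=get_calibration('wrist');k=.64
im=cv2.imread('pics/w1.png').max(2);m=im[185:210,235:280]<32;v,u=np.nonzero(m)
print('bar cols/rows',u.min()+235,u.max()+235,v.min()+185,v.max()+185)
im2=cv2.imread('pics/scene0.png').max(2);print((im2[156:172,182:196]))
t=tri([(C,295.5*k,253*k),(S,476*k,242*k),(W,401*k,311*k)]);print(t)
t=tri([(S,476*k,242*k),(W,401*k,311*k)]);print(t)
p=t[0]; 
for z in (.11,.115,.12,.125): print(z,plane(W,401*k,311*k,z))
a=plane(W,216*k,355*k,.112);b=plane(W,595*k,350*k,.112);d=b-a;print('edge',np.linalg.norm(d),np.arctan2(-d[0],d[1]),(a+b)/2)
```

```text
bar cols/rows 244 269 191 209
[[179 179 180 179 179 178 177 179 182 181 181 180 175 175]
 [180 180 181 184 184 184 183 184 183 182 182 180 179 179]
 [180 180 181 184 186 187 188 189 164 155 176 180 180 179]
 [180 181 183 183 161 132 125  92  62  58 120 180 181 177]
 [181 183 160 101  60  42  41  23  16  14  68 179 182 179]
 [181 182 135  56  15  19  23  23  25  18  46 148 181 182]
 [184 188 162  79  23  21  23  22  22  11  26 114 177 181]
 [183 185 185 105  25  13  15  17  16  10  32 117 177 182]
 [180 182 186 130  49  13  14  21  22  23  81 177 185 182]
 [180 181 183 135  89  84  42  21  21  21  85 183 185 180]
 [178 178 183 183 186 190 107  28  20  16  66 179 186 181]
 [179 180 180 182 184 188 116  38  17  14  30 121 178 180]
 [178 176 177 177 180 184 136  55  12  14  20  73 174 174]
 [177 176 177 179 181 183 179 100  62  76 100 141 179 182]
 [176 175 178 181 181 174 171 153 179 185 182 180 180 179]
 [176 164 167 175 181 179 178 178 182 182 180 179 179 178]]
(array([ 0.4504, -0.0944,  0.1191]), [np.float64(0.0005326425809147724), np.float64(0.0006704832339191702), np.float64(0.0007032134729564065)])
(array([ 0.4501, -0.0941,  0.1197]), [np.float64(0.0005301890286442048), np.float64(0.0005301890286443502)])
0.11 [ 0.4529 -0.0937  0.11  ]
0.115 [ 0.4512 -0.0938  0.115 ]
0.12 [ 0.4495 -0.094   0.12  ]
0.125 [ 0.4478 -0.0942  0.125 ]
edge 0.2617485348114573 0.17621105645816854 [ 0.4816 -0.0861  0.112 ]
```

```bash
python3 -m handwheel '[[1.0,-0.3,-2,0.01,0],[0,0,-3,0,0],[0,0,-3,0,0],[0,0,-2.5,0,0],[0,0,-1.3,0,0],[0,0,0,0,0.5],[0,0,0,0,0.8],[0,0,0,0,1],[0,0,0,0,1],[0,0,0,0,1]]' 25
python3 -m handwheel '[[0,0,0,0,1],[0,0,0,0,1]]'
```

```text
t: 3.15
tool_pos: [0.4505, -0.0947, 0.2871]
orientation: [-0.27, 3.129, -0.0]
force: [-0.5, 0.1, -0.6]
opening: 0.0475
gripper_force: 0.0
t: 3.4
tool_pos: [0.4503, -0.0946, 0.2867]
orientation: [0.27, -3.13, -0.0]
force: [0.3, -0.3, 0.4]
opening: 0.0275
gripper_force: 0.0
```

```bash
python3 -m handwheel '[[0,0,0,0,1],[0,0,0,0,1],[0,0,0,0,1]]'
python3 - <<'E'
import numpy as np
a=np.linspace(.22,1.745,17);h=.193*(-np.cos(a));z=.193*np.sin(a)
print(np.round(np.c_[a[1:],np.diff(h)*98.5,np.diff(h)*16.9,np.diff(z)*100],2))
E
```

```text
t: 3.78
tool_pos: [0.4504, -0.0949, 0.2868]
orientation: [-0.27, 3.13, -0.001]
force: [0.2, -5.1, -2.2]
opening: 0.0231
gripper_force: 25.0
[[ 0.32  0.48  0.08  1.77]
 [ 0.41  0.64  0.11  1.72]
 [ 0.51  0.8   0.14  1.65]
 [ 0.6   0.95  0.16  1.56]
 [ 0.7   1.09  0.19  1.47]
 [ 0.79  1.23  0.21  1.35]
 [ 0.89  1.35  0.23  1.23]
 [ 0.98  1.46  0.25  1.09]
 [ 1.08  1.55  0.27  0.95]
 [ 1.17  1.63  0.28  0.79]
 [ 1.27  1.7   0.29  0.63]
 [ 1.36  1.75  0.3   0.46]
 [ 1.46  1.79  0.31  0.29]
 [ 1.55  1.81  0.31  0.12]
 [ 1.65  1.81  0.31 -0.06]
 [ 1.74  1.8   0.31 -0.23]]
```

```bash
python3 -m handwheel '[[0.48,0.05,1.77,0,1],[0.64,0.11,1.72,0,1],[0.80,0.14,1.65,0,1],[0.95,0.16,1.56,0,1],[1.09,0.19,1.47,0,1],[0,0,0,0,1]]'
```

```text
t: 4.53
tool_pos: [0.4905, -0.0878, 0.3692]
orientation: [-0.271, 3.129, 0.0]
force: [0.4, -1.0, 1.3]
opening: 0.0241
gripper_force: 25.0
```

```bash
python3 -m handwheel '[[1.23,0.21,1.35,0,1],[1.35,0.23,1.23,0,1],[1.46,0.25,1.09,0,1],[1.55,0.27,0.95,0,1],[1.63,0.28,0.79,0,1],[0,0,0,0,1]]'
python3 -m handwheel '[[1.70,0.29,0.63,0,1],[1.75,0.30,0.46,0,1],[1.79,0.31,0.29,0,1],[0,0,0,0,1],[0,0,0,0,1]]'
python3 - <<'E'
from h import *
for n in ('side',):
    im=read_camera(n)[:,:,::-1];cv2.imwrite('pics/side2.png',im);cv2.imwrite('pics/side2b.png',cv2.resize(im[90:282,200:456],(800,600),interpolation=cv2.INTER_CUBIC))
E
```

```text
t: 5.28
tool_pos: [0.5624, -0.0752, 0.4218]
orientation: [0.271, -3.129, -0.002]
force: [2.2, 1.9, -1.8]
opening: 0.0237
gripper_force: 25.0
t: 5.9
tool_pos: [0.614, -0.066, 0.4357]
orientation: [0.272, -3.13, -0.003]
force: [1.4, 6.0, -1.4]
opening: 0.0238
gripper_force: 25.0
```

View pics/side2b.png

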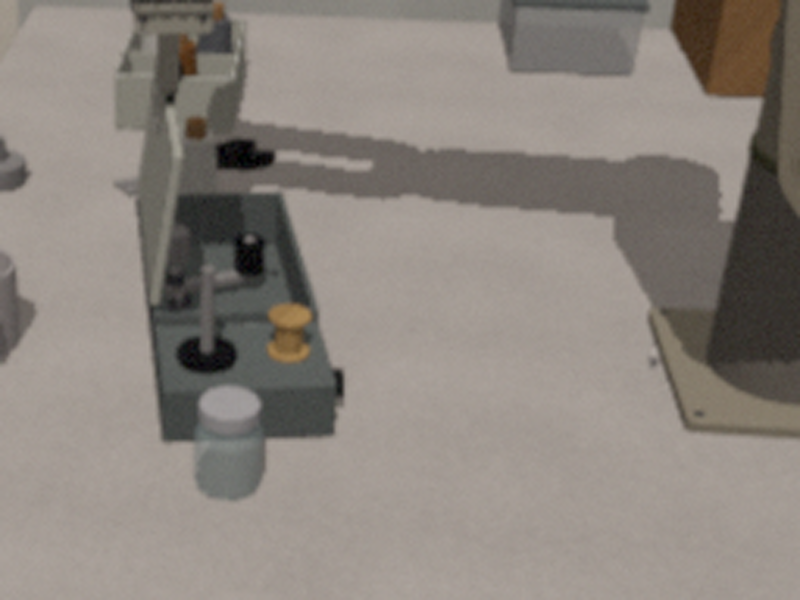

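The cover is near upright, and the crop shows the idler roller at (250,254) and the arm pin near (178,290). The path matches the hinge to about 1 mm, so I'll carry on to 100°.

```bash
python3 -m handwheel '[[1.81,0.35,0.12,0,1],[1.81,0.35,-0.06,0,1],[1.80,0.35,-0.23,0,1],[0,0,0,0,1],[0,0,0,0,1],[0,0,0,0,1]]'
python3 - <<'E'
from h import *
p=readout.read_state()['tool_pos'];h=.985*p[0]+.169*p[1];print(h,p[2]-.244,np.pi-np.arctan2(p[2]-.244,h-.6158),np.hypot(h-.6158,p[2]-.244))
E
```

```text
t: 6.7
tool_pos: [0.6683, -0.056, 0.4349]
orientation: [-0.27, 3.129, 0.001]
force: [1.4, 4.4, 0.8]
opening: 0.0236
gripper_force: 25.0
0.6487950147718979 0.19091336574534062 1.741932943955646 0.1937436043331804
```

```bash
python3 -m handwheel '[[0,0,0,0,0.7],[0,0,0,0,0.4],[0,0,0,0,0.2],[0,0,0,0,0.2],[0,0,2,0,0.2],[0,0,4,0,0.2],[0,0,4,0,0.2],[-4,-1,0,0,0.2],[-5,-2,0,0,0.2],[-5,-2.1,0,0,0.2]]'
python3 -m handwheel '[[0,0,-4,0,0.2],[0,0,-5,0,0.2],[0,0,-4,0,0.2],[0,0,0,0,0.2],[0,0,0,0,0.2]]'
python3 - <<'E'
from h import *
c=get_calibration('wrist');im=read_camera('wrist')[:,:,::-1]
cv2.imwrite('pics/w2.png',im);cv2.imwrite('pics/w2b.png',cv2.resize(im,(800,600)))
im=read_camera('side')[:,:,::-1];cv2.imwrite('pics/side3.png',im);cv2.imwrite('pics/side3b.png',cv2.resize(im[90:282,200:456],(800,600),interpolation=cv2.INTER_CUBIC))
s=readout.read_state();print(s['tool_pos'],s['orientation'])
E
```

```text
t: 7.95
tool_pos: [0.5273, -0.1074, 0.5364]
orientation: [-0.271, 3.128, -0.002]
force: [-0.1, -0.7, 1.0]
opening: 0.0742
gripper_force: 0.0
t: 8.57
tool_pos: [0.5293, -0.1073, 0.4075]
orientation: [-0.27, 3.127, -0.002]
force: [0.2, 0.4, 1.2]
opening: 0.0744
gripper_force: 0.0
[ 0.52951908 -0.10736652  0.40791762] [-2.69925348e-01  3.12575464e+00 -2.74974363e-03]
```

View pics/w2b.png

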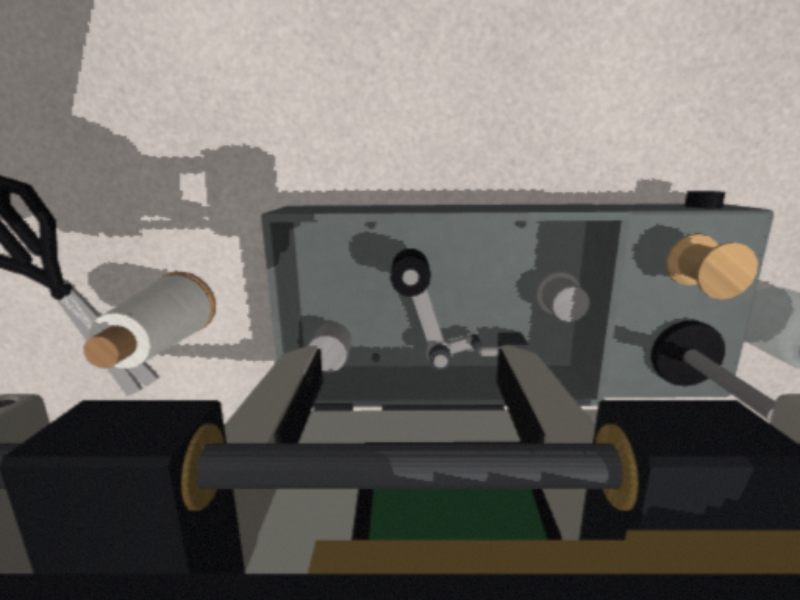

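View pics/side3b.png

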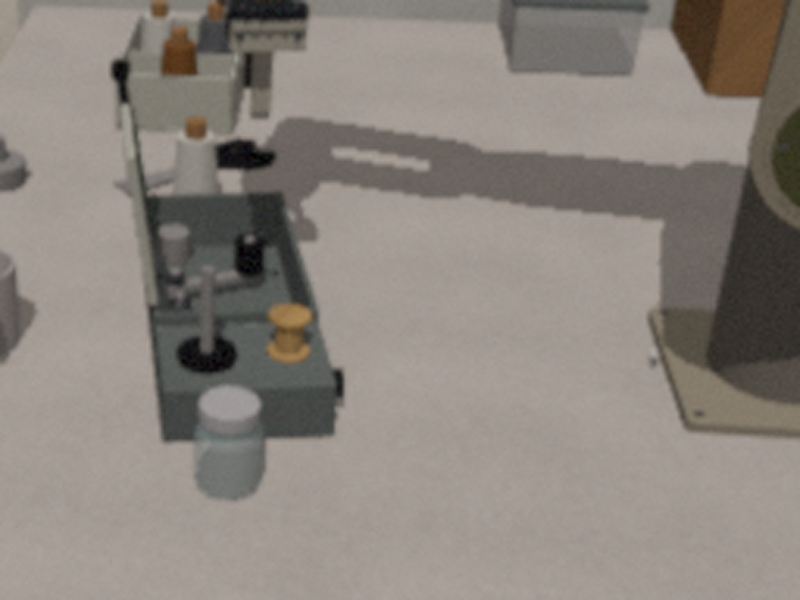

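The wrist view shows the roller top with its light axle dot at (410,277), the arm pin at (440,355), and the compartment clear. The side crop shows the cover standing by itself with its tab at (120,68), and the roller dot at (250,238).

Run:
```python
from h import *
np.set_printoptions(precision=4,suppress=True)
S=get_calibration('side');W=get_calibration('wrist');k=.64
s=lambda u,v:(S,200+u*.32,90+v*.32)
print('roller plane',plane(W,410*k,276*k,.066),plane(*s(250,238),.067),tri([s(250,238),(W,410*k,276*k)]))
yaw=.17;R=np.array([[np.cos(yaw),-np.sin(yaw)],[np.sin(yaw),np.cos(yaw)]])
for o in [(.5569,-.0766)]: print(o+R@[-.031,-.026], 'pin',o+R@[.05,0])
print('pulley2',plane(W,332*k,351*k,.042),np.array([.5569,-.0766])+R@[.045,-.1])
print('pulley1',plane(W,570*k,302*k,.042),np.array([.5569,-.0766])+R@[0,.110])
t=tri([s(120,68)]*1+[(S,200+120*.32,90+68*.32)]) if 0 else None
# tab constrained to winder y=0 plane
o,d=ray(*s(120,68));n=np.array([-np.sin(yaw),np.cos(yaw),0]);H=np.array([.6357,-.0631,.077])
p=o+d*((H-o)@n/(d@n));h=(p-H)@np.array([np.cos(yaw),np.sin(yaw),0]);print('tab',p,h,'ang',np.pi-np.arctan2(p[2]-.077,h))
```

```text
roller plane [ 0.5307 -0.1066  0.066 ] [ 0.5295 -0.1087  0.067 ] (array([ 0.5298, -0.1067,  0.0682]), [np.float64(0.00038223088521137204), np.float64(0.0003822308852113185)])
[ 0.5307 -0.1075] pin [ 0.6062 -0.0681]
pulley2 [ 0.6153 -0.1613  0.042 ] [ 0.6182 -0.1675]
pulley1 [0.5359 0.0315 0.042 ] [0.5383 0.0318]
tab [ 0.6591 -0.0591  0.27  ] 0.023728206548250946 ang 1.6931104486171318
```

Roller position agrees to about 1 mm. I'll verify the cover angle more carefully using dark-blob centroids in two views.

```bash
python3 - <<'E'
from h import *
np.set_printoptions(precision=4,suppress=True)
C=get_calibration('scene');S=get_calibration('side')
im=read_camera('scene')[:,:,::-1].copy();cv2.imwrite('pics/scene3.png',im)
exp=np.array([.6357+.0335*.985,-.0631+.0335*.169,.267])
obs=[]
for n,c,I in(('scene',C,im),('side',S,cv2.imread('pics/side3.png'))):
    e=proj(c,exp);u,v=np.round(e).astype(int);g=I.max(2)[v-12:v+13,u-12:u+13]
    k,l,st,ce=cv2.connectedComponentsWithStats((g<60).astype(np.uint8));print(n,e,[(s_[4],np.round(q+e.round()-12,1),s_[:4]) for s_,q in zip(st[1:],ce[1:])])
E
python3 - <<'E'
import cv2
I=cv2.imread('pics/scene3.png');cv2.imwrite('pics/scene3b.png',cv2.resize(I[110:230,130:290],(800,600),interpolation=cv2.INTER_CUBIC))
E
```

```text
scene [202.019  169.4904] [(np.int32(83), array([201.8, 169.4]), array([ 7,  7, 10, 14], dtype=int32))]
side [235.2088 112.763 ] [(np.int32(39), array([238.4, 114.4]), array([13,  9,  5, 12], dtype=int32))]
```

View pics/scene3b.png

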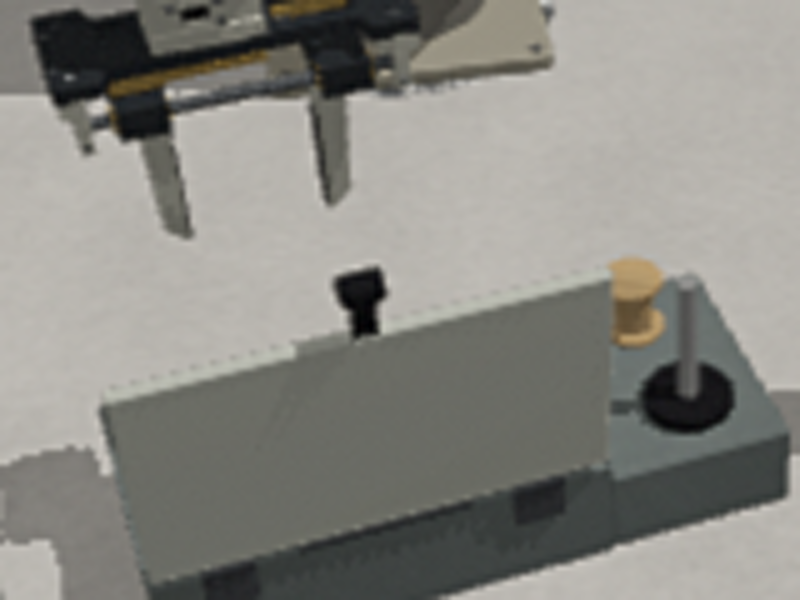

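```bash
python3 - <<'E'
from h import *
np.set_printoptions(precision=4,suppress=True)
C=get_calibration('scene');S=get_calibration('side')
print(tri([(C,202,167.4),(S,238.4,111.8)]))
print('tool-start proj',proj(C,[.4504,-.0949,.1198]),proj(S,[.4504,-.0949,.1198]),'seen',295.5*.64,253*.64,476*.64,242*.64)
# hinge height check: panel foot in side crop
H=np.array([.6357,-.0631,.077]);n=np.array([-.169,.985,0])
for s in(-.133,.133): print(proj(S,H+n*s),(proj(S,H+n*s)-[200,90])/.32,(proj(C,H+n*s)-[130,110])*5)
for a in(1.6,1.65,1.7,1.745):
    r=np.array([-np.cos(a)*.985,-np.cos(a)*.169,np.sin(a)])
    print(a,'panel corner side crop',(proj(S,H+n*.133+r*.161)-[200,90])/.32,'far',(proj(S,H-n*.133+r*.161)-[200,90])/.32,'scene',(proj(C,H+n*.133+r*.161)-[130,110])*5,(proj(C,H-n*.133+r*.161)-[130,110])*5)
E
python3 - <<'E'
import cv2
I=cv2.imread('pics/side3.png');cv2.imwrite('pics/s3c.png',cv2.resize(I[100:200,220:320],(600,600),interpolation=cv2.INTER_CUBIC))
E
```

```text
(array([ 0.6601, -0.0575,  0.2688]), [np.float64(0.001941698458780036), np.float64(0.0019416984587801544)])
tool-start proj [188.9384 161.5894] [304.7114 154.8137] seen 189.12 161.92000000000002 304.64 154.88
[244.8694 150.5923] [140.2169 189.351 ] [145.3895 579.3972]
[248.523  188.3481] [151.6343 307.3378] [604.5338 457.9808]
1.6 panel corner side crop [145.824  153.3873] far [134.6659  51.9355] scene [598.5325 247.0119] [ 91.014  368.6829]
1.65 panel corner side crop [136.9688 154.019 ] far [127.1159  52.4605] scene [603.5299 256.8218] [ 93.8829 379.6554]
1.7 panel corner side crop [128.1511 155.0576] far [119.5993  53.3457] scene [608.574  267.2753] [ 96.9221 391.2869]
1.745 panel corner side crop [120.2688 156.3378] far [112.881   54.4482] scene [613.1404 277.212 ] [ 99.7965 402.2937]
```

View pics/s3c.png

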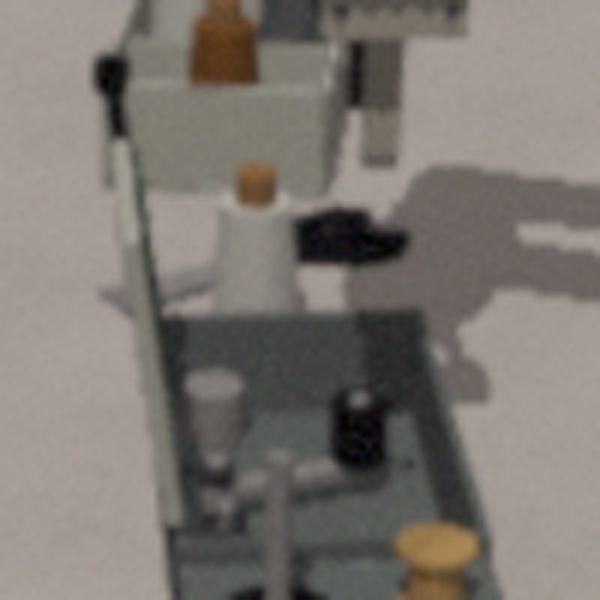

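Both views put the cover at about 1.70–1.74 rad and standing, which is good. Next I descend over the roller and pinch it.

```bash
python3 -m handwheel '[[0.1,0,-4,0,0.2],[0,0,-4,0,0.2],[0,0,-4,0,0.2],[0,0,-3,0,0.2],[0,0,-2,0,0.2],[0,0,-1.4,0,0.2],[0,0,0,0,0.2],[0,0,0,0,0.2]]'
python3 -m handwheel '[[0,0,0,0,0.4],[0,0,0,0,0.7],[0,0,0,0,0.7],[0,0,0,0,0.7],[0,0,0,0,1],[0,0,0,0,1]]' 30
```

```text
t: 9.72
tool_pos: [0.5304, -0.1074, 0.2219]
orientation: [-0.27, 3.128, -0.001]
force: [0.1, -0.4, 0.0]
opening: 0.0743
gripper_force: 0.0
t: 10.48
tool_pos: [0.5297, -0.1072, 0.2206]
orientation: [0.27, -3.13, -0.0]
force: [1.1, -1.2, 0.8]
opening: 0.0313
gripper_force: 30.0
```

```bash
python3 -m handwheel '[[-0.33,0.73,0,-0.09,1],[-0.27,0.75,0,-0.09,1],[-0.20,0.79,0,-0.09,1],[0,0,0,0,1],[0,0,0,0,1]]'; python3 -m handwheel '[[-0.12,0.79,0,-0.09,1],[-0.04,0.82,0,-0.09,1],[0,0,0,0,1]]'
```

```text
t: 11.1
tool_pos: [0.5218, -0.0853, 0.2207]
orientation: [0.152, 3.137, -0.003]
force: [0.9, -6.8, -3.4]
opening: 0.0318
gripper_force: 30.0
t: 11.48
tool_pos: [0.52, -0.0693, 0.2207]
orientation: [-0.435, -3.111, 0.004]
force: [-1.5, -9.8, -0.6]
opening: 0.0313
gripper_force: 30.0
```

```bash
python3 -m handwheel '[[0.02,0.40,0,-0.05,1],[0.03,0.40,0,-0.05,1],[0,0,0,0,1],[0,0,0,0,1]]'
python3 - <<'E'
from h import *
s=readout.read_state();p=s['tool_pos'];yaw=.17
d=p[:2]-[.5569,-.0766];x,y=np.array([[np.cos(yaw),np.sin(yaw)],[-np.sin(yaw),np.cos(yaw)]])@d
print(x,y,'theta',.31+np.arctan2(y,.05-x),np.hypot(y,.05-x),s['force'])
E
```

```text
t: 11.98
tool_pos: [0.5203, -0.0615, 0.2206]
orientation: [-0.588, -3.085, 0.004]
force: [-3.4, -7.0, 2.1]
opening: 0.0313
gripper_force: 30.0
-0.03356266953297204 0.021095495147620966 theta 0.5572843291710612 0.08618433532260948 [-3.44239087 -7.00454623  2.08630268]
```

```bash
python3 -m handwheel '[[0.02,0.2,0,-0.02,1],[0,0,0,0,1],[0,0,0,0,1]]'; python3 -m handwheel '[[0.02,0.15,0,-0.02,1],[0,0,0,0,1],[0,0,0,0,1]]'
```

```text
t: 12.35
tool_pos: [0.5204, -0.0596, 0.2206]
orientation: [-0.619, -3.079, 0.004]
force: [-4.3, -7.6, 2.6]
opening: 0.0317
gripper_force: 30.0
t: 12.72
tool_pos: [0.5206, -0.058, 0.2206]
orientation: [-0.65, -3.072, 0.004]
force: [-4.2, -8.2, 2.5]
opening: 0.0316
gripper_force: 30.0
```

Run:
```python
from h import *
a=read_camera('side')[90:230,190:330,::-1];b=read_camera('wrist')[:,:,::-1]
cv2.imwrite('pics/fin.png',np.hstack([cv2.resize(a,(384,384),interpolation=cv2.INTER_CUBIC),b[:, 60:460]]))
```

```text
(no output)
```

View pics/fin.png

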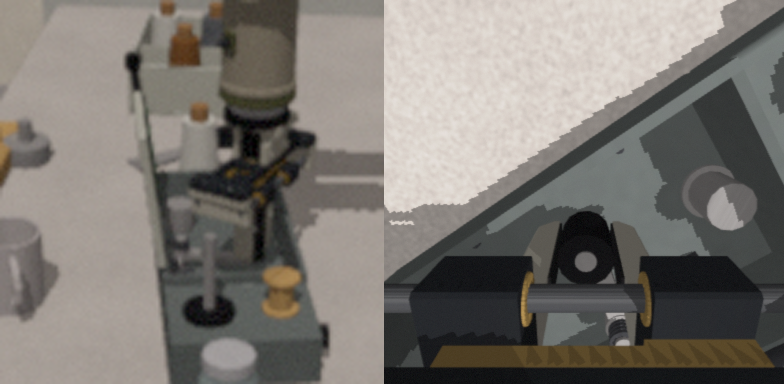

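The final picture shows the roller pinched between the pads at (585,255). The cover is still standing with its tab at (132,62), unmoved, and the bobbin and other bystanders are in place.

```bash
python3 -c "
from plant import job
print(job.close_job())"
```

```text
the job is handed in; nothing more can be done
None
```

I handed the job in at about 13 s: the cover stands by itself at roughly 97–100° from shut, and the gripper is still holding the tensioner at about 0.60 rad, past its 0.47 click, with the bystanders I could see where they were.

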